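Lock the tyre lever in its rack

ROBOT

A 6-joint arm with a two-finger parallel gripper is mounted at the origin on the work surface. World frame = base frame: x ahead of the robot, y to its left, z up, the work surface at z = 0. Lengths are in m, angles in rad, forces in N, time in s.
With the tool pointing down it reaches from about 0.35 to 0.775 m from the base axis. Payload 7.3 kg.
Tool frame: the origin (TCP) lies midway between the tips of the shut fingers; the grasp point (between the pads) lies 19 mm behind it (tcp_to_grasp is the distance from the TCP to the grasp point, in m); z points along the fingers, y is the line along which they close (so a half turn about z gives the same grasp; the last joint's range is limited). The gripper opens to 92 mm and grips with 3 to 60 N. Pads are 19 mm wide; open, the fingers measure 130 mm over their backs; the gripper's body (75 mm by 190 mm) begins 47 mm behind the grasp point.
Start: joints at [-0.146, 0.342, 1.524, -0, 1.275, -0.146], TCP at [0.525, 0, 0.227] pointing down, gripper open.
Joint ranges: [-2.53, 2.53], [-0.77, 2.02], [0.04, 2.7], [-1, 4.14], [0.28, 2.66], [-3.11, 3.11]. Speed limits (rad/s): [2.57, 2.57, 3.14, 3.14, 3.14, 3.14].

INTERFACE

Orientations are given as [roll, pitch, yaw] about the fixed x, y, z axes, in that order (R = Rz(yaw) Ry(pitch) Rx(roll)).
In Python, from cell import observe, read_camera, calibration, hand_in, tcp_to_grasp gives the robot as it stands.
- The arm moves only by the tool send_rows, never from a script. Its argument "targets" is a list of rows, each a list of 5 numbers: the opening, from 0 (shut) to 1 (fully open), then the shift along the world's x, y, z in m, then the turn about the world's z in rad. A call has 1 to 5 rows; each row shifts and turns the commanded pose from where the row before left it; what a row does not reach is not made up. A row lasts 1/10 s, in which the tool goes at most 50 mm and 8.59 degrees, less where a joint would pass 70% of its speed; a pose out of reach is approached as far as the arm can. A call is refused whole if a number of a shift passes 0.05 or a number of a turn 0.15, either way. A call with a gripper value outside its range is refused whole. The fingers move at their own pace and stop on an object; "grip_force" is the grip in N (left out, the last holds). Time passes only in rows, so rows that do not move let the fingers close. It gives the time, the measured TCP pose, the force, the opening and the grip force at its end, in the units of the state.
- observe(): the state, without advancing time (a new reading comes with each control period).
- read_camera(name): name is "scene" or "side" or "wrist"; returns (picture, depth): 480x640x3 uint8, red, green, blue; 480x640 float32, m along the optical axis (not along the pixel's ray), 0 where there is no reading.
- calibration(name): a dict with "intrinsics" (3x3 intrinsics, pixels), "world_to_cam" (4x4, takes a point from world to camera coordinates); the wrist camera has in their place "hand_eye" (4x4, takes a point from camera to tool coordinates, whose origin is the TCP and whose axes are the flange's). Camera axes: x right, y up, looking along -z (the intrinsics and any distortion apply to the point x, -y, -z); pixel columns grow to the right and rows downward; lengths in m; the calibration is good to about 2 mm. A picture is of the moment at which its call begins: read the wrist's pose just before it. calibration takes no time and is no camera call.
- hand_in(): hands the job in; it is judged then, once.
The state is a dict: "time": time; "qpos": joint angles; "qvel": joint speeds; "joint_efforts": joint torques, N m; "tool_pos": TCP position; "tool_rot": TCP orientation; "contact_force": force on the tool from outside, world axes, zero at the start; "torque": the same for the moment, N m; "opening": finger opening in m; "grip_force": force on a finger pad.
Only numpy, scipy, OpenCV 4.12 (cv2) and the standard library are available. Lean on these libraries where they do the work, as an engineer would, in place of code of your own. Each camera call takes 0.05 s, during which the arm holds its last target. There are 200 camera calls.

TASK

Put the longer of the two grey tyre levers away: lay it flat and slide it, narrow tip first, fully home into the slot of the wooden rack. Then slide the rack's bolt across behind the lever, fully home in its keeper, so that the lever cannot come out. Leave the other things on the shelf where they are.

Things in the scene. Friction and masses are not known exactly. Their poses are not given: they have to be found in the camera images.
- rack: wooden lever rack, fixed: a board 22 mm thick with a slotted block and a sliding bolt. Origin on the shelf straight below the middle of the slot mouth; x into the slot, y left, z up. Block x 0 to 130, y -50 to 50, z 22 to 53, split along its top by a 10 mm sight gap over the slot. In front the board goes on to x = -105 (y -60 to 60), with an arm (x -105 to -45) out to y = -225 under the bolt
- slot_mouth (a point): middle of the slot's floor at its mouth, 22 mm above the shelf; axes as the rack. The slot is 30 mm wide, 17 high, 115 deep to its closed end, its floor level with the board in front of it; the lever's tail stays 65 mm out of it
- keeper (a point): middle of the bolt's keeper, a steel staple at rack x -90 to -62, y 38 to 54, top z 46 mm; the bolt's guide is a like staple at y -78 to -52. This point lies on the bolt's axis, rack x = -76, y = 46, z = 32; axes as the rack
- long_lever: the longer tyre lever, grey plastic, flat, 180 mm long, lying on the shelf; origin under its middle, x towards the narrow tip, z up. Handle part 26 wide and 12 thick from x = -90 (tail end) to 22 mm; then 20 wide, 10 thick to x = 60; then the tip, 14 wide and 6 thick to x = 90; mass about 60 g
- lever_tip (a point): end of the long lever's narrow tip, on its underside (x = 90 mm in the lever's frame)
- lever_tail (a point): tail end of the long lever's handle, on its underside (x = -90 mm in the lever's frame)
- bolt (a joint): how far the steel bolt is slid towards the keeper, m: 0 drawn back, 0.100 fully shot (end stop). The rod is 12 mm thick, along the rack's y at rack x = -76, z = 32 mm; its front end is at y = -50 mm + value and enters the keeper at 0.088. It stays where left, friction 1.5 N
- bolt_knob (a point): centre of the top of the bolt's upright round knob, 16 mm across, standing free from 38 to 85 mm above the shelf, at rack x = -76, y = -205 mm + bolt value; it slides along the rack's +y to shoot the bolt
- short_lever: the shorter tyre lever, same shape in grey plastic, 115 mm long, 26 wide, 12 thick, lying flat; origin under its middle, x towards its narrow tip. It stays where it is
- pot: small aluminium pot with its screw lid on, 102 mm across, 100 high; origin under its centre
- awl: wooden-handled awl lying on its side, 150 mm long, 25 thick; origin under its middle, x towards its point
- cups: two green plastic cups nested in one stack, 72 mm across, 108 high; origin under the centre
- spanner: steel spanner lying flat, 160 mm long; origin under it, x along it
- patch_box: closed cardboard box 90 x 60 x 32 mm high; origin under its centre
- oil: white plastic bottle 52 mm across, 130 high, standing; origin under its centre
Things that resemble listed ones, but are neither listed nor needed, are in the scene too. Leave any pink, purple or turquoise look-alike of the long_lever alone.

How it is judged:
By the outcome, as a careful person would: the job done as asked, in the order asked, and still so for the second after the job is handed in, with the robot touching nothing.
It also fails if it takes over 61 s, if anything falls off the work surface, if the arm or the gripper's body presses on something with over 40 N, if the wrist force passes 120 N, or if a joint passes its speed limit or range.

## Working session

There is one attempt and no reset: what is moved stays moved. The work goes in short steps, Python scripts to look and compute and a tool call to move; the robot and the scene stay as the last step left them, time stands still between calls to the robot, and variables do not carry over. Pictures are saved under pics/ and viewed, at most 10 in all, crops included, and the job is handed in when it is done.

Besides the shell and the picture viewer there is one more tool, called after ">>>" as name([rows], argument=value, ...), one row to a line, values as JSON. send_rows: Moves the arm, as the interface text tells. Its arguments: {"type":"object","properties":{"targets":{"type":"array","items":{"type":"array","items":{"type":"number"}}},"grip_force":{"type":"number"}},"required":["targets"]}

```bash
mkdir -p pics
cat > h.py <<'E'
import numpy as np,cv2
from cell import *
def cap(n):
    im,d=read_camera(n); cv2.imwrite(f'pics/{n}_0.png',im[:,:,::-1]); np.save(f'{n}_d.npy',d); np.save(f'{n}_i.npy',im); return im,d
def w(n,u,v,d=None,z=None):
    c=calibration(n);K=np.array(c['intrinsics']);T=np.linalg.inv(np.array(c['world_to_cam']))
    r=np.array([(u-K[0,2])/K[0,0],-(v-K[1,2])/K[1,1],-1.])
    o=T[:3,3];r=T[:3,:3]@r
    s=(z-o[2])/r[2] if z is not None else d
    return o+s*r
E
python3 - <<'E'
from h import *
print(observe());print(tcp_to_grasp)
for n in('scene','side'):
    cap(n);print(calibration(n))
E
```

```text
{'time': 0.0, 'qpos': array([-1.45970266e-01,  3.42723321e-01,  1.52502672e+00, -1.31242240e-05,
        1.27538527e+00, -1.45970562e-01]), 'qvel': array([ 2.37760393e-03, -3.74878659e-05, -5.63867187e-04, -8.90964310e-04,
        1.19078294e-03, -4.04667626e-04]), 'joint_efforts': array([ 7.61924657e-04, -4.31245601e+01, -2.44219762e+01,  7.17750052e-02,
        5.59406646e-02, -1.04314388e-04]), 'tool_pos': array([5.24591515e-01, 9.38859996e-05, 2.26041262e-01]), 'tool_rot': array([-3.14006458e+00, -2.11967263e-04,  1.57080029e+00]), 'contact_force': array([0.2834419 , 0.33836364, 0.72022605]), 'torque': array([ 0.02693281, -0.01494675, -0.02583576]), 'grip_force': 0.0, 'opening': 0.09158681308708207}
0.0188
{'intrinsics': array([[606.95458638,   0.        , 316.38930475],
       [  0.        , 606.95458638, 230.12879896],
       [  0.        ,   0.        ,   1.        ]]), 'world_to_cam': array([[ 0.86994424,  0.49312422, -0.00505255, -0.4592229 ],
       [-0.36687569,  0.65400162,  0.66157699,  0.12747112],
       [ 0.32954401, -0.57368143,  0.74986023, -1.70113423],
       [ 0.        ,  0.        ,  0.        ,  1.        ]])}
{'intrinsics': array([[455.85541375,   0.        , 318.08358881],
       [  0.        , 455.85541375, 233.91885967],
       [  0.        ,   0.        ,   1.        ]]), 'world_to_cam': array([[-9.94940130e-01, -1.00468607e-01, -4.43906999e-04,
         5.06530902e-01],
       [ 6.88717010e-02, -6.85239675e-01,  7.25053981e-01,
        -7.27580267e-02],
       [-7.31493462e-02,  7.21354730e-01,  6.88691895e-01,
        -1.09634503e+00],
       [ 0.00000000e+00,  0.00000000e+00,  0.00000000e+00,
         1.00000000e+00]])}
```

View pics/scene_0.png

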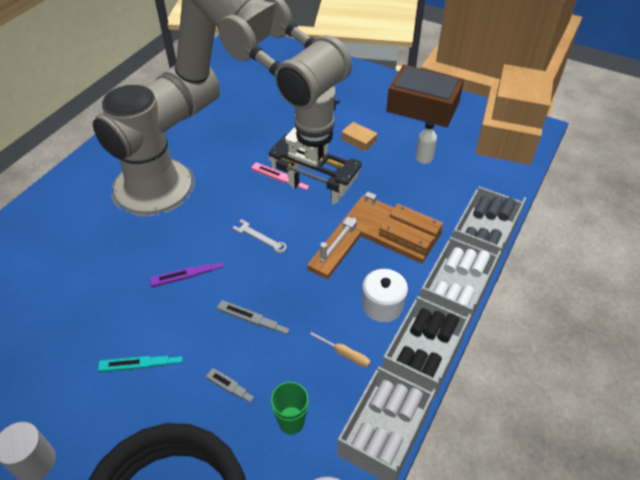

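View pics/side_0.png

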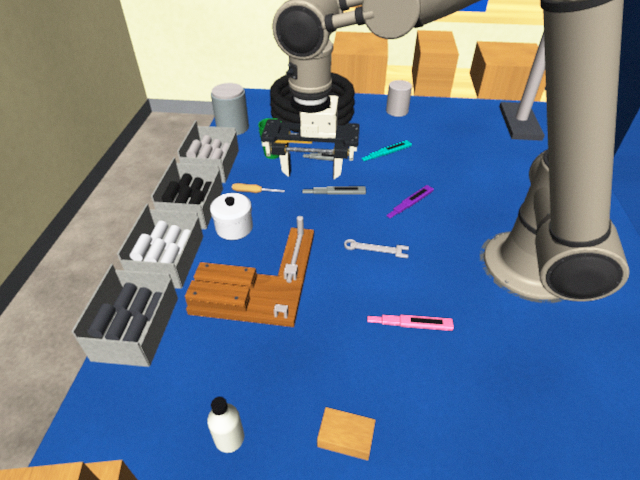

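The scene picture shows the long grey lever from about (218,305) to its tip at (288,330). The rack is at about (375,235), its slot facing left, with the bolt knob near (324,245). I'll enlarge both.

Run:
```python
import cv2,numpy as np
a=cv2.imread('pics/scene_0.png');b=cv2.imread('pics/side_0.png')
A=cv2.resize(a[180:280,300:450],(750,500),interpolation=cv2.INTER_CUBIC)
cv2.imwrite('pics/c1.png',A)
B=cv2.resize(a[290:340,210:300],(720,400),interpolation=cv2.INTER_CUBIC)
cv2.imwrite('pics/c2.png',B)
C=cv2.resize(b[210:330,180:320],(700,600),interpolation=cv2.INTER_CUBIC)
cv2.imwrite('pics/c3.png',C)
```

```text
(no output)
```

View pics/c1.png

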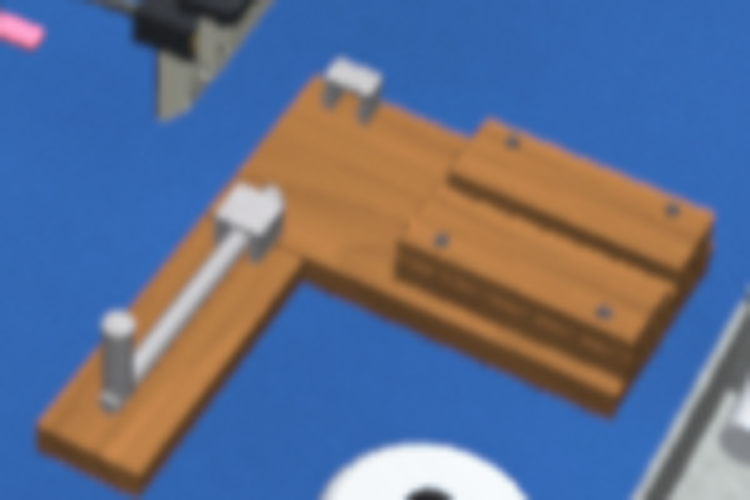

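View pics/c2.png

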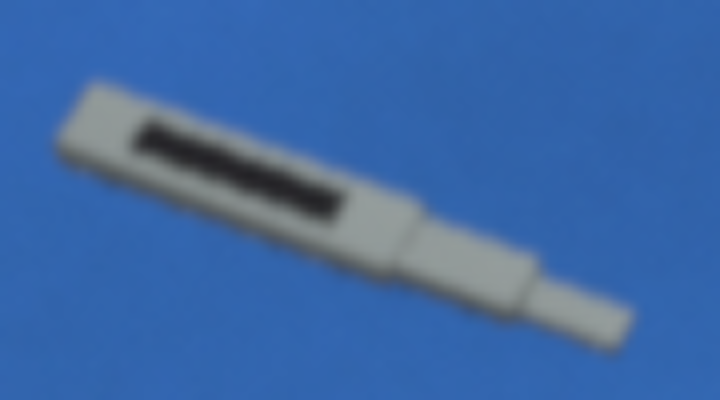

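View pics/c3.png

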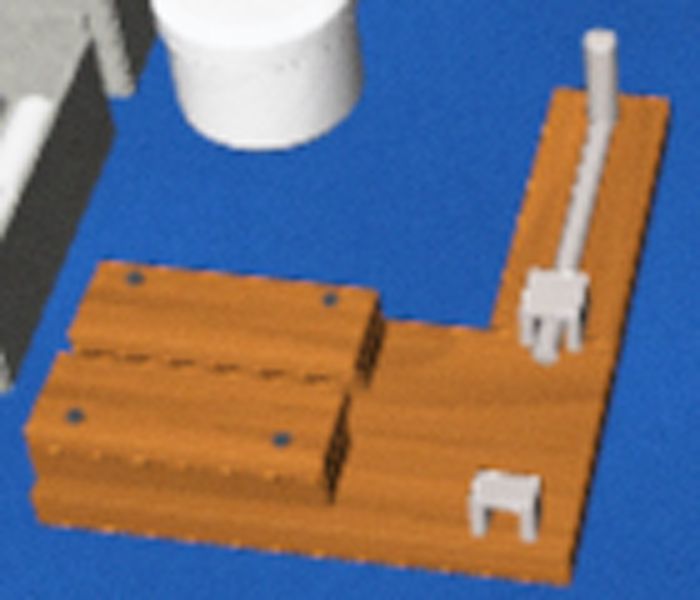

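The crops show the rack's block, arm, knob (scene ≈ (323.5,244)) and keeper, and the lever's outline. I'll fit the poses to these corner points.

```bash
cat > fit.py <<'E'
from h import *
from scipy.optimize import least_squares
def proj(n,P):
    c=calibration(n);K=np.array(c['intrinsics']);T=np.array(c['world_to_cam'])
    q=P@T[:3,:3].T+T[:3,3]; q=q*[1,-1,-1]; q=q@K.T; return q[:,:2]/q[:,2:]
def body(p,L):
    c,s=np.cos(p[2]),np.sin(p[2]); L=np.array(L)/1000.
    return L@np.array([[c,-s,0],[s,c,0],[0,0,1]]).T+[p[0],p[1],0]
def fit(obs,p0):
    def f(p): return np.concatenate([(proj(n,body(p,L))-U).ravel() for n,L,U in obs])
    r=least_squares(f,p0,loss='soft_l1'); return r.x,f(r.x).reshape(-1,2)
def un(U,s,o): return (np.array(U)+.5)/s-.5+o
E
cat > f1.py <<'E'
from fit import *
R1=[(0,50,53),(130,50,53),(130,-50,53),(0,-50,53),(-105,-225,22),(-45,-225,22),(-45,-60,22),(-105,60,22),(-76,-205,85),(-76,46,46)]
U1=un([(490,120),(714,214),(632,345),(400,240),(38,428),(138,475),(303,258),(320,75),(118,322),(355,75)],5,[300,180])
R2=[(0,50,53),(130,50,53),(130,-50,53),(0,-50,53),(-105,-225,22),(-45,-225,22),(-45,-60,22),(-105,60,22),(-76,-205,85),(-76,46,46)]
U2=un([(332,490),(25,432),(103,262),(380,290),(669,98),(556,88),(492,325),(573,560),(600,38),(505,490)],5,[180,210])
for o in ([('scene',R1,U1)],[('side',R2,U2)],[('scene',R1,U1),('side',R2,U2)]):
    p,r=fit(o,[.6,0,0]);print(p.round(4),np.abs(r).max());
print(r.round(1).tolist())
L=[(-90,13,12),(-90,-13,12),(22,13,12),(22,-13,12),(60,10,10),(60,-10,10),(90,7,6),(90,-7,6)]
V=un([(97,82),(60,140),(425,207),(393,272),(538,257),(512,315),(635,312),(612,345)],8,[210,290])
q,r=fit([('scene',L,V)],[.5,-.2,0]);print('lever',q.round(4),r.round(1).tolist())
print('knob',body(p,[(-76,-205,85)]))
print('pot',w('scene',384,290,z=.1)) 
print(np.array(calibration('wrist')['hand_eye']).round(3).tolist())
E
python3 f1.py
```

```text
[ 0.6426  0.171  -0.0423] 3.4846005965105746
[ 0.6375  0.1739 -0.0346] 4.366065384799015
[ 0.6396  0.1729 -0.0377] 4.854568574102132
[[-1.0, -1.5], [0.4, -1.0], [-0.0, -1.2], [-1.0, -1.0], [-1.1, -1.3], [-0.1, -0.5], [0.1, -0.9], [-1.2, -1.4], [-2.8, 2.7], [-0.7, -0.5], [-2.2, -4.9], [-1.0, -0.0], [-1.1, -0.5], [-0.4, -0.3], [-0.1, -0.2], [-0.8, -0.4], [-1.2, 0.7], [-0.8, -0.3], [0.4, -2.8], [-0.2, -0.3]]
lever [ 0.491  -0.2337  0.0978] [[-0.6, -1.1], [-1.6, 0.1], [0.7, -0.6], [-0.5, 0.1], [0.9, 0.3], [0.2, -0.0], [0.1, -0.0], [0.3, 0.7]]
knob [[ 0.55592318 -0.02913787  0.085     ]]
pot [ 0.74459801 -0.07973062  0.1       ]
[[-0.0, 0.951, 0.309, 0.085], [1.0, -0.0, 0.002, -0.001], [0.002, 0.309, -0.951, -0.157], [0.0, 0.0, 0.0, 1.0]]
```

>>> send_rows([
  [1, -0.008, -0.02, -0.005, 0.139],
  [1, -0.008, -0.02, -0.005, 0.139],
  [1, -0.008, -0.02, -0.005, 0.139],
  [1, -0.008, -0.02, -0.005, 0.139],
  [1, -0.008, -0.02, -0.005, 0.139],
], grip_force=30)

```text
time: 0.6
tool_pos: [0.4844, -0.1006, 0.2012]
tool_rot: [-3.141, -0.001, 2.272]
contact_force: [-0.4, -0.5, -0.2]
opening: 0.0917
grip_force: 0.0
```

>>> send_rows([
  [1, -0.008, -0.02, -0.005, 0.139],
  [1, -0.008, -0.02, -0.005, 0.139],
  [1, -0.008, -0.02, -0.005, 0.139],
  [1, -0.008, -0.02, -0.005, 0.139],
  [1, -0.008, -0.02, -0.005, 0.139],
])

```text
time: 1.1
tool_pos: [0.4444, -0.2006, 0.1762]
tool_rot: [3.141, -0.001, 2.967]
contact_force: [-0.4, 0.7, 0.1]
opening: 0.0916
grip_force: 0.0
```

>>> send_rows([
  [1, -0.006, -0.02, -0.005, 0.139],
  [1, -0.006, -0.02, -0.005, 0.139],
  [1, 0, 0, 0, 0],
  [1, 0, 0, 0, 0],
])

```text
time: 1.5
tool_pos: [0.4328, -0.2398, 0.1664]
tool_rot: [3.14, -0.001, -3.049]
contact_force: [-0.4, -0.3, -1.0]
opening: 0.0918
grip_force: 0.0
```

Run:
```python
from h import *
s=observe();print(s['time'],s['tool_pos'],s['tool_rot'],s['contact_force']);cap('wrist')
print(np.array(calibration('wrist')['intrinsics']).tolist())
```

```text
1.5 [ 0.43277481 -0.23976759  0.16644388] [ 3.14048375e+00 -5.74977820e-04 -3.04878563e+00] [-0.43159595 -0.30080861 -1.02049324]
[[370.3264234827408, 0.0, 327.9263851718061], [0.0, 370.3264234827408, 240.19441530179503], [0.0, 0.0, 1.0]]
```

View pics/wrist_0.png

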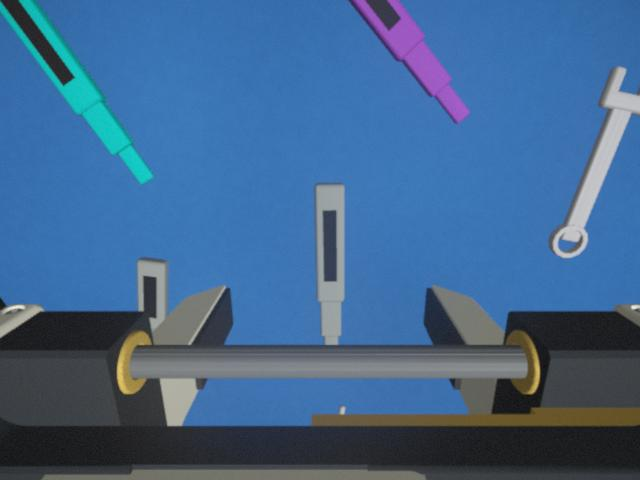

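The wrist view shows the long lever pointing straight down the image, tail corners (316,184)/(344,184), shoulder corners (318,301)/(344,301), centred between the fingers.

```bash
cat >> h.py <<'E'
from scipy.spatial.transform import Rotation as Ro
def ww(s,u,v,z):
    c=calibration('wrist');K=np.array(c['intrinsics']);H=np.array(c['hand_eye'])
    R=Ro.from_euler('xyz',s['tool_rot']).as_matrix()
    o=R@H[:3,3]+s['tool_pos']; r=R@H[:3,:3]@np.array([(u-K[0,2])/K[0,0],-(v-K[1,2])/K[1,1],-1.])
    return o+(z-o[2])/r[2]*r
E
python3 - <<'E'
from h import *
s=observe()
t=[ww(s,u,v,.012) for u,v in((316,184),(344,184),(318,301),(344,301))]
for a in t:print(a.round(4))
a=(t[0]+t[1])/2;b=(t[2]+t[3])/2;d=b-a;print(np.linalg.norm(d),np.arctan2(d[1],d[0]),np.linalg.norm(t[0]-t[1]))
e=d/np.linalg.norm(d);print('mid',a+.09*e,'grasp',a+.03*e)
E
```

```text
[ 0.4001 -0.2516  0.012 ]
[ 0.3979 -0.2281  0.012 ]
[ 0.5092 -0.2406  0.012 ]
[ 0.5069 -0.2164  0.012 ]
0.10961147069141686 0.10401645650108918 0.023641884689642925
mid [ 0.48853211 -0.23050291  0.012     ] grasp [ 0.4288564  -0.23673265  0.012     ]
```

>>> send_rows([
  [0.8, -0.003, 0.002, -0.03, 0.008],
  [0.8, 0, 0, -0.04, 0],
  [0.8, 0, 0, -0.04, 0],
  [0.8, 0, 0, -0.035, 0],
  [0.8, 0, 0, -0.015, 0],
])

```text
time: 2.05
tool_pos: [0.429, -0.2358, 0.0041]
tool_rot: [3.138, -0.003, -3.038]
contact_force: [0.6, -0.4, 0.6]
opening: 0.0735
grip_force: 0.0
```

>>> send_rows([
  [0.8, 0, 0, -0.003, 0],
  [0.2, 0, 0, 0, 0],
  [0.1, 0, 0, 0, 0],
  [0.1, 0, 0, 0, 0],
  [0.1, 0, 0, 0, 0],
])

```text
time: 2.55
tool_pos: [0.4305, -0.2383, 0.0047]
tool_rot: [-3.14, 0.001, -3.037]
contact_force: [-0.2, -0.7, 0.1]
opening: 0.0461
grip_force: 0.0
```

>>> send_rows([
  [0, 0, 0, 0, 0],
  [0, 0, 0, 0, 0],
  [0, 0, 0, 0, 0],
  [0, 0, 0, 0, 0],
], grip_force=35)

```text
time: 2.95
tool_pos: [0.4301, -0.2381, 0.004]
tool_rot: [-3.141, 0.0, -3.037]
contact_force: [-0.7, 0.3, 3.8]
opening: 0.0254
grip_force: 35.0
```

>>> send_rows([
  [0, 0, 0, 0.02, 0],
  [0, 0, 0, 0.035, 0],
  [0, 0, 0, 0.04, 0],
  [0, 0, 0, 0.04, 0],
  [0, 0, 0, 0.02, 0],
])

```text
time: 3.45
tool_pos: [0.4309, -0.2387, 0.1619]
tool_rot: [-3.139, 0.003, -3.036]
contact_force: [0.1, -0.8, -1.0]
opening: 0.0253
grip_force: 35.0
```

>>> send_rows([
  [0, 0.01, 0.025, 0, -0.014],
  [0, 0.018, 0.035, 0, -0.014],
  [0, 0.018, 0.035, 0, -0.014],
  [0, 0.018, 0.035, 0, -0.014],
  [0, 0.018, 0.035, 0, -0.014],
])

```text
time: 3.95
tool_pos: [0.5122, -0.0715, 0.1585]
tool_rot: [3.141, -0.001, -3.107]
contact_force: [0.1, -0.3, -1.3]
opening: 0.0255
grip_force: 35.0
```

>>> send_rows([
  [0, 0.018, 0.035, 0, -0.014],
  [0, 0.018, 0.035, 0, -0.014],
  [0, 0.018, 0.035, 0, -0.014],
  [0, 0.018, 0.035, 0, -0.014],
  [0, 0.018, 0.035, 0, -0.014],
])

```text
time: 4.45
tool_pos: [0.6022, 0.1036, 0.1582]
tool_rot: [-3.142, -0.001, 3.106]
contact_force: [0.3, -0.9, -0.4]
opening: 0.0257
grip_force: 35.0
```

>>> send_rows([
  [0, 0.018, 0.035, 0, 0],
  [0, 0.018, 0.025, 0, 0],
  [0, 0.02, 0.01, 0, 0],
  [0, 0, 0, 0, 0],
  [0, 0, 0, 0, 0],
])

```text
time: 4.95
tool_pos: [0.6575, 0.1719, 0.1577]
tool_rot: [-3.141, -0.002, 3.107]
contact_force: [-0.6, -0.6, -0.1]
opening: 0.0255
grip_force: 35.0
```

Run:
```python
from h import *
s=observe();print(s['time'],s['tool_pos'],s['tool_rot'],s['contact_force'],s['opening']);cap('wrist')
import os;os.rename('pics/wrist_0.png','pics/wrist_1.png')
import json;json.dump({k:list(s[k]) for k in('tool_pos','tool_rot')},open('s1.json','w'))
```

```text
4.95 [0.65745984 0.17193264 0.15765334] [-3.14114295e+00 -1.98014116e-03  3.10711337e+00] [-0.6228923  -0.55892257 -0.08624511] 0.025516601942643345
```

View pics/wrist_1.png

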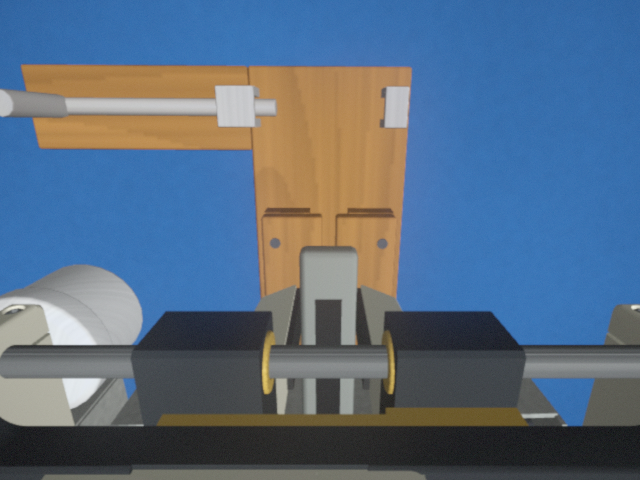

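The wrist view shows the rack squarely: board corners (411,68), (24,66); mouth edge at row 215, with sight gap columns 321–336; keeper top (387–409, 87–127); bolt end at (276,108); lever held at columns 301–356.

```bash
cat > f2.py <<'E'
from fit import *
import json
s=json.load(open('s1.json'))
P=[((-105,60),22,411,68),((-105,-225),22,24,66),((-45,-225),22,40,149),((-45,-60),22,253,149),((0,50),53,395,215),((0,-50),53,263,215),((0,5),53,336,215),((0,-5),53,321,215),((-62,54),46,409,127),((-90,54),46,410,87),((-62,-78),46,216,126),((-90,-78),46,216,86)]
W=np.array([ww(s,u,v,z/1e3) for _,z,u,v in P]);L=[(a[0],a[1],z) for a,z,_,_ in P]
f=lambda p:(body(p,L)-W)[:,:2].ravel()
r=least_squares(f,[.64,.17,-.04],loss='soft_l1',f_scale=.002);p=r.x;print(p,(f(p)*1e3).round(1).reshape(-1,2).tolist())
def rk(q):
    d=q[:2]-p[:2];c,sn=np.cos(p[2]),np.sin(p[2]);return (np.array([c*d[0]+sn*d[1],-sn*d[0]+c*d[1]])*1e3).round(1)
print('rod end',rk(ww(s,276,108,.034)))
z=s['tool_pos'][2]+.008
t=[ww(s,u,248,z) for u in(301,356)];print('tail',t,rk((t[0]+t[1])/2),'tcp',rk(np.array(s['tool_pos'])))
E
python3 f2.py
```

```text
[ 0.63889238  0.17465827 -0.03751606] [[-2.0, 1.7], [-1.7, -3.5], [-0.0, -1.4], [0.5, -0.7], [1.3, 2.6], [0.9, -1.3], [1.1, 0.5], [1.1, 1.4], [0.4, -0.8], [-1.8, 0.4], [0.7, 1.4], [-1.6, -0.8]]
rod end [-75.  -38.8]
tail [array([0.62404212, 0.16227688, 0.16565334]), array([0.62485389, 0.18576263, 0.16565334])] [-14.4  -1.2] tcp [18.7 -2. ]
```

>>> send_rows([
  [0, -0.025, 0.002, 0, -0.003],
  [0, -0.04, 0.002, 0, 0],
  [0, -0.04, 0.002, 0, 0],
  [0, -0.042, 0.0015, 0, 0],
  [0, -0.04, 0.001, 0, 0],
])

```text
time: 5.5
tool_pos: [0.4683, 0.1796, 0.1589]
tool_rot: [3.142, -0.0, 3.103]
contact_force: [0.6, -0.7, 0.4]
opening: 0.0258
grip_force: 35.0
```

>>> send_rows([
  [0, 0, 0, -0.03, 0],
  [0, 0, 0, -0.04, 0],
  [0, 0, 0, -0.035, 0],
  [0, 0, 0, -0.018, 0],
  [0, 0, 0, 0, 0],
])

```text
time: 6.0
tool_pos: [0.4686, 0.1793, 0.0339]
tool_rot: [-3.14, -0.005, 3.103]
contact_force: [0.2, -0.0, -0.8]
opening: 0.0258
grip_force: 35.0
```

```bash
cat > f3.py <<'E'
from h import *
import sys
p=np.array([.6389,.1746,-.0375])
s=observe();t=s['tool_pos'];d=t[:2]-p[:2];c,n=np.cos(p[2]),np.sin(p[2])
print(s['time'],t,s['tool_rot'],s['contact_force'],'rack',c*d[0]+n*d[1],-n*d[0]+c*d[1])
for a in sys.argv[1:]:
    im,_=read_camera(a); m=np.hstack([cv2.resize(im[180:290,300:460],(800,550),interpolation=cv2.INTER_CUBIC)]) if a=='scene' else im
    if a=='side': m=cv2.resize(im[210:330,180:330],(750,600),interpolation=cv2.INTER_CUBIC)
    cv2.imwrite(f"pics/{a}_{s['time']:.2f}.png",m[:,:,::-1])
E
python3 f3.py side; ls pics
```

```text
6.0 [0.46859624 0.17933923 0.03385241] [-3.14027733 -0.00524717  3.10269545] [ 0.22978537 -0.04425796 -0.78262452] rack -0.17036170888726881 -0.0016489991792775988
c1.png
c2.png
c3.png
scene_0.png
side_0.png
side_6.00.png
wrist_1.png
```

View pics/side_6.00.png

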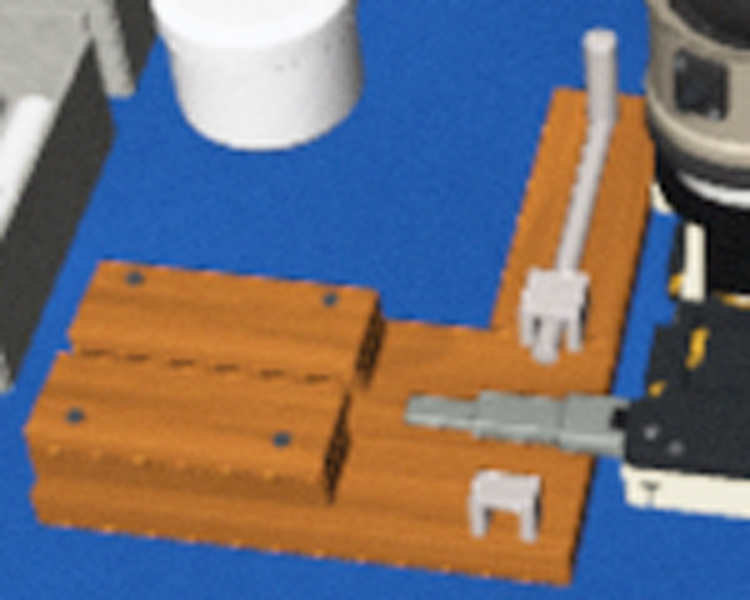

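The side view shows the lever level, its tip at about crop (410,410), just before the mouth. I'll check the lateral alignment against the side camera's own rack fit.

Run:
```python
from fit import *
p=[.6375,.1739,-.0346]
c,n=np.cos(p[2]),np.sin(p[2])
for (u,v,z) in((410,410,.036),(478,414,.040),(565,420,.042),(355,387,.053)):
    a=un([(u,v)],5,[180,210])[0];q=w('side',a[0],a[1],z=z);d=q[:2]-p[:2]
    print(q.round(4),(c*d[0]+n*d[1])*1e3,(-n*d[0]+c*d[1])*1e3)
print((proj('side',body(p,[(0,0,22),(0,15,22),(0,-15,22),(0,0,53),(-20,0,36)]))-[180,210])*5+2)
```

```text
[0.6145 0.1764 0.036 ] -23.085038335455454 1.6541148188792798
[0.5839 0.1788 0.04  ] -53.70064124533838 3.028741019194579
[0.5458 0.1799 0.042 ] -91.80326780416289 2.8242998259289234
[0.6362 0.1798 0.053 ] -1.45854599828515 5.867593626768926
[[362.19753362 421.88986834]
 [353.96037593 448.68298236]
 [370.25947163 395.66669378]
 [354.97923853 376.20394372]
 [403.90571477 406.31241235]]
```

>>> send_rows([
  [0, 0, 0, -0.006, 0],
  [0, 0.02, -0.0007, 0, 0],
  [0, 0.02, -0.0008, 0, 0],
  [0, 0.02, -0.0007, 0, 0],
  [0, 0.02, -0.0008, 0, 0],
])

```text
time: 6.55
tool_pos: [0.5526, 0.1775, 0.0313]
tool_rot: [3.141, 0.003, 3.104]
contact_force: [-1.0, 0.6, -0.4]
opening: 0.0255
grip_force: 35.0
```

```bash
python3 f3.py scene; ls pics
```

```text
6.55 [0.55256218 0.17749521 0.03125267] [3.14089891e+00 2.68348164e-03 3.10361180e+00] [-1.04355355  0.57872578 -0.37247969] rack -0.08638566214687775 -0.0003437345638854991
c1.png
c2.png
c3.png
scene_0.png
scene_6.55.png
side_0.png
side_6.00.png
wrist_1.png
```

>>> send_rows([
  [0, 0, 0, -0.003, 0],
  [0, 0, 0, 0, 0],
  [0, 0.01, -0.0004, 0, 0],
  [0, 0.01, -0.0004, 0, 0],
  [0, 0, 0, 0, 0],
])

```text
time: 7.1
tool_pos: [0.5728, 0.1767, 0.0271]
tool_rot: [3.141, 0.002, 3.103]
contact_force: [1.3, -0.0, -0.3]
opening: 0.0255
grip_force: 35.0
```

```bash
python3 f3.py
```

```text
7.1 [0.57278517 0.17668541 0.02710694] [3.14110870e+00 2.24150326e-03 3.10349647e+00] [ 1.25643795 -0.0467312  -0.27576266] rack -0.06614653061125383 -0.000394781137297458
```

>>> send_rows([
  [0, 0.01, -0.0004, 0, 0],
  [0, 0.01, -0.0004, 0, 0],
  [0, 0.006, -0.0002, 0, 0],
  [0, 0, 0, 0, 0],
])

```text
time: 7.5
tool_pos: [0.5981, 0.1755, 0.0266]
tool_rot: [3.141, 0.001, 3.103]
contact_force: [0.3, 0.2, -0.7]
opening: 0.0253
grip_force: 35.0
```

>>> send_rows([
  [0, 0.003, -0.0001, 0, 0],
  [0, 0.002, -0.0001, 0, 0],
  [0, 0.002, -0.0001, 0, 0],
  [0, 0, 0, 0, 0],
])

```text
time: 7.9
tool_pos: [0.6042, 0.1754, 0.0268]
tool_rot: [3.141, 0.0, 3.104]
contact_force: [0.3, 0.1, -1.0]
opening: 0.0256
grip_force: 35.0
```

```bash
python3 f3.py
```

```text
7.9 [0.60418591 0.17543955 0.02676772] [3.14145719e+00 1.91234895e-04 3.10381548e+00] [ 0.30294697  0.05091452 -1.02880678] rack -0.0347211608831646 -0.0004625178346829152
```

Not at the end stop yet; continue in 1.5 mm steps until force shows.

>>> send_rows([
  [0, 0.0015, 0, 0, 0],
  [0, 0.0015, -0.0001, 0, 0],
  [0, 0, 0, 0, 0],
])

```text
time: 8.2
tool_pos: [0.6057, 0.1754, 0.0262]
tool_rot: [-3.141, -0.003, 3.104]
contact_force: [-5.0, 0.5, 0.5]
opening: 0.0254
grip_force: 35.0
```

>>> send_rows([
  [0, 0.0015, 0, 0, 0],
  [0, 0, 0, 0, 0],
])

```text
time: 8.4
tool_pos: [0.6057, 0.1754, 0.026]
tool_rot: [-3.141, -0.006, 3.104]
contact_force: [-9.4, 0.1, 2.2]
opening: 0.0253
grip_force: 35.0
```

>>> send_rows([
  [0, 0.0015, 0, 0, 0],
  [0, 0, 0, 0, 0],
])

```text
time: 8.6
tool_pos: [0.6058, 0.1754, 0.026]
tool_rot: [-3.14, -0.01, 3.104]
contact_force: [-13.5, -0.2, 5.9]
opening: 0.0251
grip_force: 35.0
```

>>> send_rows([
  [0, -0.003, 0, 0, 0],
  [0.45, 0, 0, 0, 0],
  [0.45, 0, 0, 0, 0],
  [0.45, 0, 0, 0, 0],
  [0.45, 0, 0, 0, 0],
])

```text
time: 9.1
tool_pos: [0.6076, 0.1753, 0.027]
tool_rot: [3.141, 0.001, 3.104]
contact_force: [0.3, -0.3, 0.5]
opening: 0.041
grip_force: 0.0
```

>>> send_rows([
  [0.45, 0, 0, 0.015, 0],
  [0.45, 0, 0, 0.03, 0],
  [0.45, 0, 0, 0.04, 0],
  [0.65, 0, 0, 0.04, 0],
  [0.65, -0.01, -0.03, 0, 0],
])

```text
time: 9.6
tool_pos: [0.6011, 0.148, 0.1595]
tool_rot: [3.138, 0.014, 3.107]
contact_force: [0.1, -0.6, 0.1]
opening: 0.0529
grip_force: 0.0
```

>>> send_rows([
  [0.65, -0.01, -0.04, 0, 0],
  [0.65, -0.01, -0.04, 0, 0],
  [0.65, -0.01, -0.04, 0, 0],
  [0.65, -0.01, -0.04, 0, 0],
  [0.65, 0, 0, 0, 0],
])

```text
time: 10.1
tool_pos: [0.5564, -0.019, 0.1531]
tool_rot: [-3.14, 0.001, 3.099]
contact_force: [-0.4, 0.2, 0.2]
opening: 0.0595
grip_force: 0.0
```

```bash
python3 f3.py wrist; ls pics
```

```text
10.1 [ 0.55643121 -0.01904721  0.15312781] [-3.14009214e+00  1.17881510e-03  3.09908226e+00] [-0.39472552  0.18211173  0.15519227] rack -0.07515074125164613 -0.19660292068950075
c1.png
c2.png
c3.png
scene_0.png
scene_6.55.png
side_0.png
side_6.00.png
wrist_1.png
wrist_10.10.png
```

>>> send_rows([
  [0.65, 0, 0.002, -0.03, 0.003],
  [0.65, 0, 0, -0.035, 0],
  [0.65, 0, 0, -0.025, 0],
  [0.65, 0, 0, -0.007, 0],
  [0.65, 0, 0, 0, 0],
])

```text
time: 10.65
tool_pos: [0.557, -0.0118, 0.0545]
tool_rot: [3.141, -0.001, 3.108]
contact_force: [-0.5, -0.1, 0.4]
opening: 0.0595
grip_force: 0.0
```

>>> send_rows([
  [0.1, 0, 0, 0, 0],
  [0, 0, 0, 0, 0],
  [0, 0, 0, 0, 0],
  [0, 0, 0, 0, 0],
  [0, 0, 0, 0, 0],
], grip_force=20)

```text
time: 11.15
tool_pos: [0.5572, -0.0128, 0.0552]
tool_rot: [-3.142, 0.001, 3.107]
contact_force: [-0.5, -1.7, 0.5]
opening: 0.0243
grip_force: 0.7
```

>>> send_rows([
  [0, 0, 0, 0, 0],
  [0, 0, 0, 0, 0],
  [0, 0, 0, 0, 0],
])

```text
time: 11.45
tool_pos: [0.5572, -0.0129, 0.055]
tool_rot: [-3.141, 0.001, 3.107]
contact_force: [-0.8, -0.8, 3.6]
opening: 0.0155
grip_force: 20.0
```

```bash
python3 f3.py
```

```text
11.45 [ 0.55723203 -0.01291417  0.05501943] [-3.14141170e+00  5.79783480e-04  3.10672534e+00] [-0.77189846 -0.77962468  3.60163385] rack -0.07458042484610031 -0.19044417027416594
```

>>> send_rows([
  [0, 0.0004, 0.01, 0, 0],
  [0, 0.0006, 0.015, 0, 0],
  [0, 0.0006, 0.015, 0, 0],
  [0, 0.0006, 0.015, 0, 0],
  [0, 0, 0, 0, 0],
])

```text
time: 11.95
tool_pos: [0.5596, 0.0453, 0.055]
tool_rot: [3.14, 0.001, 3.109]
contact_force: [1.3, 1.5, 4.6]
opening: 0.0156
grip_force: 20.0
```

>>> send_rows([
  [0, 0.0004, 0.01, 0, 0],
  [0, 0.0004, 0.01, 0, 0],
  [0, 0.0002, 0.005, 0, 0],
  [0, 0, 0, 0, 0],
])

```text
time: 12.35
tool_pos: [0.5605, 0.0685, 0.055]
tool_rot: [3.141, 0.001, 3.108]
contact_force: [0.4, 1.7, 5.4]
opening: 0.0159
grip_force: 20.0
```

>>> send_rows([
  [0, 0.0001, 0.002, 0, 0],
  [0, 0.0001, 0.002, 0, 0],
  [0, 0, 0, 0, 0],
])

```text
time: 12.65
tool_pos: [0.5606, 0.0711, 0.055]
tool_rot: [-3.141, 0.0, 3.108]
contact_force: [0.8, -3.2, 5.0]
opening: 0.0156
grip_force: 20.0
```

```bash
python3 f3.py
```

```text
12.65 [0.56059599 0.07108348 0.05497437] [-3.14079647e+00  4.33593242e-04  3.10752313e+00] [ 0.76842643 -3.20123284  4.96668274] rack -0.07436799531402284 -0.1063794537852329
```

>>> send_rows([
  [0, 0.0001, 0.002, 0, 0],
  [0, 0, 0, 0, 0],
])

```text
time: 12.85
tool_pos: [0.5606, 0.0711, 0.055]
tool_rot: [-3.138, 0.0, 3.108]
contact_force: [-0.9, -11.9, 6.6]
opening: 0.0157
grip_force: 20.0
```

>>> send_rows([
  [0, 0.0001, 0.002, 0, 0],
  [0, 0, 0, 0, 0],
  [0, 0, 0, 0, 0],
])

```text
time: 13.15
tool_pos: [0.5606, 0.0712, 0.055]
tool_rot: [-3.136, -0.0, 3.108]
contact_force: [-1.3, -19.6, 8.2]
opening: 0.0154
grip_force: 20.0
```

```bash
python3 f3.py side
```

```text
13.15 [0.56060189 0.0712418  0.05496086] [-3.13564631e+00 -4.22935973e-04  3.10758395e+00] [ -1.31514848 -19.61805586   8.15404621] rack -0.07436803604683064 -0.1062210306131274
```

>>> send_rows([
  [0, 0, -0.004, 0, 0],
  [0.4, 0, 0, 0, 0],
  [0.4, 0, 0, 0, 0],
  [0.4, 0, 0, 0, 0],
  [0.4, 0, 0, 0, 0],
])

```text
time: 13.7
tool_pos: [0.5603, 0.0717, 0.0543]
tool_rot: [3.141, -0.001, 3.107]
contact_force: [0.2, 0.4, -0.1]
opening: 0.0362
grip_force: 0.0
```

>>> send_rows([
  [0.4, 0, 0, 0.015, 0],
  [0.4, 0, 0, 0.03, 0],
  [0.4, 0, 0, 0.04, 0],
  [0.4, 0, 0, 0.04, 0],
  [0.4, -0.02, 0, 0.03, 0],
])

```text
time: 14.2
tool_pos: [0.5423, 0.0714, 0.212]
tool_rot: [3.141, 0.004, 3.107]
contact_force: [0.7, 0.4, 0.2]
opening: 0.0365
grip_force: 0.0
```

>>> send_rows([
  [0.4, -0.04, -0.04, 0.0, 0],
  [0.4, -0.04, -0.04, 0, 0],
  [0.4, 0, -0.04, 0, 0],
  [0.4, 0, -0.04, 0, 0],
  [0.4, 0, 0, 0, 0],
])

```text
time: 14.7
tool_pos: [0.4698, -0.083, 0.2099]
tool_rot: [-3.14, 0.001, 3.103]
contact_force: [-1.1, 1.2, 0.3]
opening: 0.037
grip_force: 0.0
```

Run:
```python
from h import *
a=read_camera('scene')[0][180:280,300:450];b=read_camera('side')[0][210:330,180:320]
A=cv2.resize(a,(800,533),interpolation=cv2.INTER_CUBIC)
cv2.imwrite('pics/e1.png',A[:,:,::-1]);cv2.imwrite('pics/e2.png',cv2.resize(b,(700,600),interpolation=cv2.INTER_CUBIC)[:,:,::-1])
```

```text
(no output)
```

View pics/e2.png

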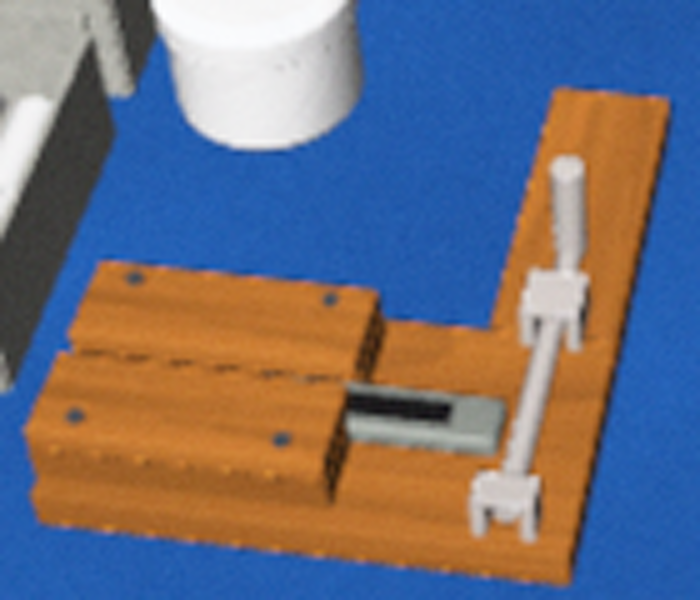

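View pics/e1.png

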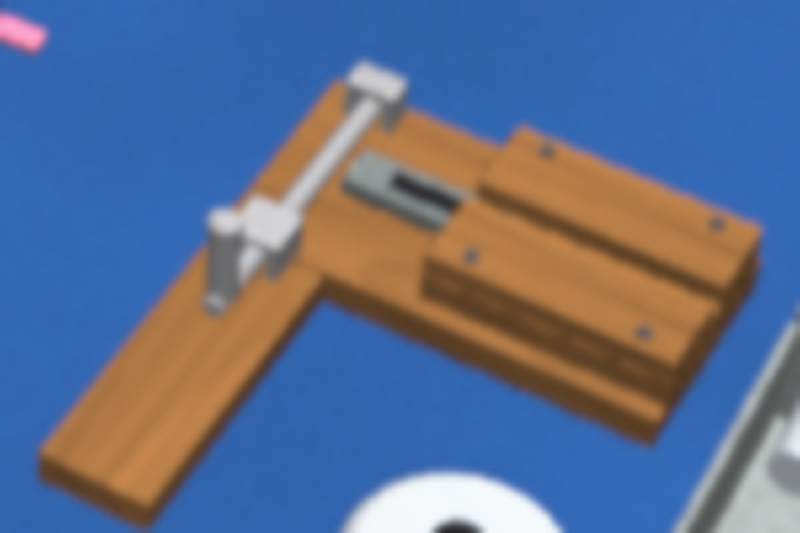

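Both views show the lever flat in the slot with its tail just in front of the rod, at side crop (500,430), and the bolt's end inside the keeper at (505,495). Handing in.

```bash
python3 -c "
from cell import *
print(hand_in())"
```

```text
the job is handed in; nothing more can be done
None
```

The long lever is flat and fully home in the slot, the bolt is shot to its end stop in the keeper behind it, and I handed the job in at about 15 s; the judge's result was not shown.

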